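# Empty the tumbler barrel into the catch tub

## Task

Slide the handled tub through the open side of the cradle so that it stands centred under the tumbler barrel, then crank the barrel over until its port faces straight down and all three aluminium slugs have dropped into the tub. Crank it back so that the port faces straight up again, and leave the tub with the slugs in it standing under the barrel; do not disturb the cans or the saucer.

Things in the scene. Friction and masses are not known exactly. Their poses are not given: they have to be found in the camera images.
- axle (a point): Centre of the barrel on its horizontal axle, 145 mm above the table, in the fixed cradle's frame: x along the axle (crank at the -x end, nearer the robot), z up. The twelve-sided barrel is 140 mm long and 124 mm across its plywood end discs, so its underside is 83 mm above the table
- cradle: Fixed steel cradle; origin on the table under the barrel's centre, axes as axle. Two dark end plates, 10 mm thick, 160 mm high, feet 180 mm long in y, inner faces 77 mm either side of the centre along x. The space between is open at the -y side; on the +y side a tie bar at 20 mm height joins the feet, its near face 75 mm from the centre
- barrel (a joint): Turn of the barrel about the axle's +x axis, rad: 0 = port up, +pi or -pi = port down (either way round; stops at 3.6 and -3.6). Positive first carries the top of the barrel and the crank towards the cradle's -y. Stiff enough (0.2 N m of friction) to stay where it is left; the slugs start to fall out somewhere beyond 2 rad
- port (a point): Centre of the barrel's port, 58 mm from the axle, turning with the barrel; its z axis points out of the port. The port is 82 mm long (along the axle) and about 75 mm across, with black edge trim
- crank_grip (a point): Centre of the crank's wooden sleeve, turning with the barrel: 150 mm from the barrel's centre along the cradle's -x, 50 mm off the axle, on the same side as the port. The sleeve is 18 mm in diameter, lies parallel to the axle from 106 to 174 mm from the barrel's centre, and spins freely on its pin, so a gripper can keep its orientation while it carries the sleeve round the 50 mm circle
- tub_in (a point): Centre of the inner floor of the loose tub, 5 mm above its underside; z up. Open green plastic box, 120 mm (its x) by 140 mm (its y) by 60 mm high, walls 5 mm, 0.25 kg. It stands at the cradle's open -y side
- tub_handle (a point): Grasp point of the tub's straight handle, 125 mm from the tub's centre along its own -y, 50 mm above the underside. The handle is 16 mm wide (x), 20 mm high, its top flush with the rim, and runs along y from 70 to 155 mm from the centre. When the tub is in place the handle points to the cradle's -y, clear of the barrel
- slug1_center (a point): Centre of a small cast-aluminium slug, 28 mm in diameter, 22 mm high, about 35 g; it starts inside the barrel
- slug2_center (a point): Centre of a small cast-aluminium slug, 28 mm in diameter, 22 mm high, about 35 g; it starts inside the barrel
- slug3_center (a point): Centre of a small cast-aluminium slug, 28 mm in diameter, 22 mm high, about 35 g; it starts inside the barrel
- can1_center (a point): Bystander: centre of a dented empty drinks can standing upright, 66 mm in diameter, 117 mm high; leave it. The two stand to the left of the cradle; a fixed 290 mm tall can crusher stands farther left, out of the way
- can2_center (a point): Bystander: centre of a dented empty drinks can standing upright, 66 mm in diameter, 117 mm high; leave it. The two stand to the left of the cradle; a fixed 290 mm tall can crusher stands farther left, out of the way
- saucer: Bystander: ceramic saucer, 120 mm across, 15 mm high, origin under its centre; leave it

How it is judged:
On the way, in this order (a step that is already met when the one before it is completed fails the run):
1. the tub stands on the table centred under the barrel (within 30 mm), the port still facing upward (within 0.6 rad) (horizontal distance between tub_in and axle below 0.03 m and height (world z) of tub_in below 0.012 m and angle between tub_in's own z axis and vertical below 0.08 rad and angle between port's own z axis and vertical below 0.6 rad), for 0.2 s.
2. the port faces down (within 0.3 rad) and all three slugs are in the tub (angle between port's own z axis and vertical above 2.84 rad and x of slug1_center in the frame of tub_in between -0.055 and 0.055 m and y of slug1_center in the frame of tub_in between -0.065 and 0.065 m and z of slug1_center in the frame of tub_in between -0.002 and 0.055 m and x of slug2_center in the frame of tub_in between -0.055 and 0.055 m and y of slug2_center in the frame of tub_in between -0.065 and 0.065 m and z of slug2_center in the frame of tub_in between -0.002 and 0.055 m and x of slug3_center in the frame of tub_in between -0.055 and 0.055 m and y of slug3_center in the frame of tub_in between -0.065 and 0.065 m and z of slug3_center in the frame of tub_in between -0.002 and 0.055 m), for 0.2 s.
At the end, for the whole second after the job is handed in: The port faces up again within 0.25 rad and the barrel is still; all three slugs lie in the tub; the tub stands flat on the table with its centre within 30 mm of the point under the barrel's centre (horizontal distance between tub_in and axle below 0.03 m and height (world z) of tub_in below 0.012 m and angle between tub_in's own z axis and vertical below 0.08 rad and angle between port's own z axis and vertical below 0.25 rad and velocity of joint barrel between -0.05 and 0.05 rad/s and x of slug1_center in the frame of tub_in between -0.055 and 0.055 m and y of slug1_center in the frame of tub_in between -0.065 and 0.065 m and z of slug1_center in the frame of tub_in between -0.002 and 0.055 m and x of slug2_center in the frame of tub_in between -0.055 and 0.055 m and y of slug2_center in the frame of tub_in between -0.065 and 0.065 m and z of slug2_center in the frame of tub_in between -0.002 and 0.055 m and x of slug3_center in the frame of tub_in between -0.055 and 0.055 m and y of slug3_center in the frame of tub_in between -0.065 and 0.065 m and z of slug3_center in the frame of tub_in between -0.002 and 0.055 m); the robot touches nothing.
It fails at once if a can or the saucer is moved by more than 25 mm (distance of any of can1_center, can2_center, saucer from where it was at the start of the episode above 0.025 m).
It also fails if it takes over 64 s, if anything falls off the work surface, if the arm or the gripper's body presses on something with over 40 N, if the wrist force passes 120 N, or if a joint passes its speed limit or range.

## Robot

A 6-joint arm with a two-finger parallel gripper is mounted at the origin on the work surface. World frame = base frame: x ahead of the robot, y to its left, z up, the work surface at z = 0. Lengths are in m, angles in rad, forces in N, time in s.
With the tool pointing down it reaches from about 0.25 to 0.725 m from the base axis. Payload 4 kg.
Tool frame: the origin (TCP) lies on the centre line of the jaws, within the pads' length; the fingertips stand 8 mm ahead of it and the grasp point (between the pads) lies 11 mm behind it; z points along the fingers, y is the direction in which the jaws open and shut (so a half turn about z gives the same grasp; the last joint's range is limited). The gripper opens to 85 mm and grips with 20 to 120 N. Pads are 22 mm wide; open, the fingers measure 114 mm over their backs; the gripper's body (76 mm by 85 mm) begins 54 mm behind the grasp point. The pads swing forward as they close: fully open they stand 13 mm farther back than shut.
Start: joints at [-1.336, 0.241, 0.005, 1.335, 0, 1.571], TCP at [0.116, -0.486, 0.239] pointing down, gripper open.
Joint ranges: [-2.72, 2.72], [-1.05, 1.87], [-1.09, 1.28], [-1.99, 2.15], [-1.42, 1.44], [-3.14, 3.14]. Speed limits (rad/s): [2.79, 2.79, 3.14, 3.14, 3.14, 3.14].

## Interface

Orientations are given as a unit quaternion [x, y, z, w].
In Python, from cell import ctrl, cams, workorder gives the robot as it stands.
- The arm moves only by the tool carry_out, never from a script. Its argument "commands" is a list that holds one entry, the list of rows, each a list of 7 numbers: the shift along the tool's x, y, z in units of 25 mm (1.0 is 25 mm), then the turn, a rotation vector about the tool's x, y, z in units of 8 degrees (1.0 is 8 degrees), then the finger opening in mm, from 0 to 85.4. A call has 1 to 20 rows; each row is the pose to reach, as a shift and turn from the pose commanded when the call began, along the tool's axes at that moment; what a row does not reach only later rows make up. A row lasts 1/8 s, in which the tool goes at most 62.5 mm and 10.7 degrees, less where a joint would pass 70% of its speed; a pose out of reach is approached as far as the arm can. A call with a gripper value outside its range is refused whole. The fingers move at their own pace and stop on an object; the grip force is fixed at half the most. Time passes only in rows, so rows that repeat a pose let the fingers close. It gives the time, the measured TCP pose, the force and the opening at its end, in the units of the state.
- ctrl.state(): the state, without advancing time (a new reading comes with each control period).
- cams.capture(name): name is "scene" or "side" or "wrist"; returns the picture (420x560x3 uint8, red, green, blue); there is no depth.
- cams.camera_info(name): a dict with "fx", "fy", "cx", "cy" (pixels), "distortion" ([k1, k2, p1, p2, k3] as OpenCV has them; the pictures are not rectified), "pose" (4x4, takes a point from camera to world coordinates); the wrist camera has in their place "hand_eye" (4x4, takes a point from camera to tool coordinates, whose origin is the TCP and whose axes are the flange's). Camera axes: x right, y down, z forward; pixel columns grow to the right and rows downward; lengths in m; the calibration is good to about 2 mm. A picture is of the moment at which its call begins: read the wrist's pose just before it. camera_info takes no time and is no camera call.
- workorder.sign_off(): hands the job in, once; it reports no verdict.
The state is a dict: "time": time; "joints": joint angles; "dq": joint speeds; "joint_torque": joint torques, N m; "position": TCP position; "eef_rot": TCP orientation; "wrist_force": force on the tool from outside, world axes, zero at the start; "ft_torque": the same for the moment, N m; "grip_width": finger opening in m.
Only numpy, scipy, OpenCV 4.12 (cv2) and the standard library are available. Lean on these libraries where they do the work, as an engineer would, in place of code of your own. Each camera call takes 0.05 s, during which the arm holds its last target.

## Working session

There is one attempt and no reset: what is moved stays moved. The work goes in short steps, Python scripts to look and compute and a tool call to move; the robot and the scene stay as the last step left them, time stands still between calls to the robot, and variables do not carry over. Pictures are saved under pics/ and viewed, and the job is handed in when it is done.

Besides the shell and the picture viewer there is one more tool, called after "Call:" in YAML: its name, and indented under it one key for each argument. carry_out: Moves the arm, as the interface text tells. Its arguments: {"type":"object","properties":{"commands":{"type":"array"}},"required":["commands"]}

```bash
mkdir -p pics; ls; python3 - <<'E'
from cell import ctrl,cams,workorder
import cv2
print(ctrl.state())
for n in ("scene","side","wrist"):
    print(n,cams.camera_info(n))
    cv2.imwrite(f"pics/{n}0.png",cams.capture(n)[:,:,::-1])
E
```

```text
pics
{'time': 0.0, 'joints': array([-1.33600362e+00,  2.41418496e-01,  3.74639049e-03,  1.33519142e+00,
       -2.20993244e-05,  1.57079793e+00]), 'dq': array([ 0.00011036, -0.00096399,  0.00092563,  0.00126987, -0.00032599,
       -0.00049067]), 'joint_torque': array([ 1.18213975e-03, -3.72317004e+01,  2.52408957e+01,  1.69539131e-02,
        6.34724802e-05, -1.30212150e-06]), 'position': array([ 0.11617437, -0.48569768,  0.23841863]), 'eef_rot': array([ 9.93116521e-01,  1.17126032e-01, -1.32036750e-04, -1.02519122e-03]), 'wrist_force': array([ 0.38081216,  0.20353912, -0.35325537]), 'ft_torque': array([-0.05175238,  0.01747298, -0.03679346]), 'grip_width': 0.08550410035996744}
scene {'fx': 414.42669960665955, 'fy': 414.42669960665955, 'cx': 274.62389173743975, 'cy': 210.94877458615872, 'distortion': array([-0.04240835,  0.        ,  0.        ,  0.        ,  0.        ]), 'pose': array([[ 0.48886473,  0.6827908 , -0.54296224,  0.97768094],
       [ 0.87235601, -0.38441589,  0.30202552, -0.22117825],
       [-0.00250307, -0.621306  , -0.78356403,  0.82211459],
       [ 0.        ,  
[... 341 characters left out ...]
57454901,  0.5906304 ],
       [-0.00753881, -0.63842629, -0.76964604,  0.86429195],
       [ 0.        ,  0.        ,  0.        ,  1.        ]])}
wrist {'fx': 330.23053182919296, 'fy': 330.23053182919296, 'cx': 284.36095781849457, 'cy': 204.45204213124475, 'distortion': array([-0.08101916,  0.        ,  0.        ,  0.        ,  0.        ]), 'hand_eye': array([[-3.95489725e-04, -9.57958140e-01, -2.86907729e-01,
         7.20103022e-02],
       [ 9.99999586e-01, -6.13949480e-04,  6.71464452e-04,
        -3.23191143e-04],
       [-8.19381689e-04, -2.86907344e-01,  9.57957987e-01,
        -1.34462595e-01],
       [ 0.00000000e+00,  0.00000000e+00,  0.00000000e+00,
         1.00000000e+00]])}
```

View pics/scene0.png

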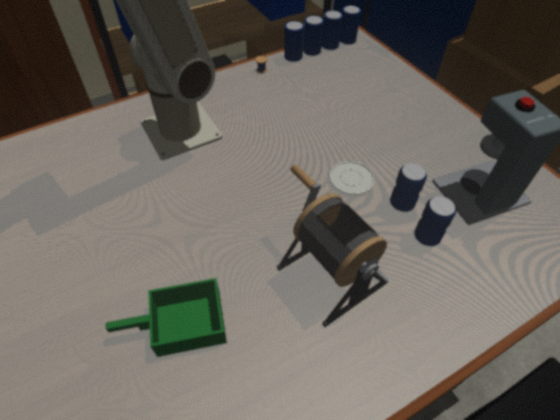

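View pics/side0.png

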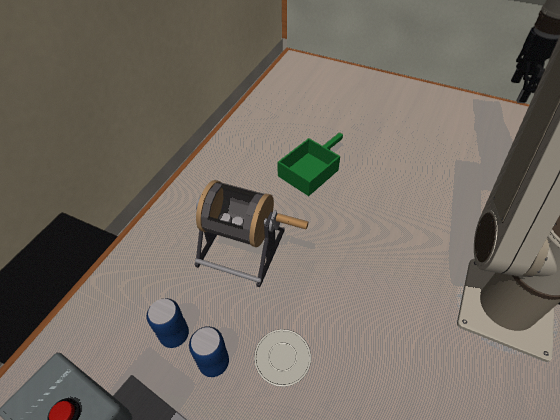

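View pics/wrist0.png

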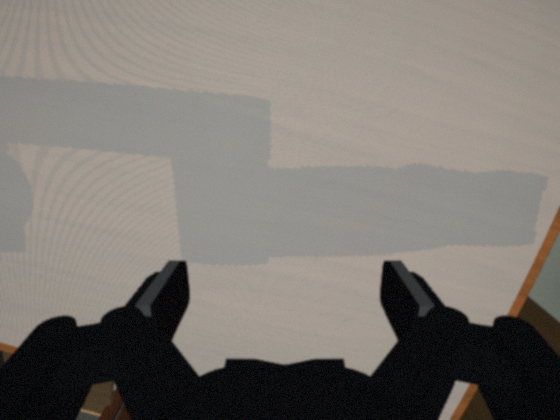

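```bash
python3 - <<'E'
import cv2
s=cv2.imread("pics/scene0.png"); 
cv2.imwrite("pics/c1.png",cv2.resize(s[150:340,230:400],None,fx=3.1,fy=3.1,interpolation=cv2.INTER_CUBIC))
cv2.imwrite("pics/c2.png",cv2.resize(s[270:365,95:235],None,fx=5,fy=5,interpolation=cv2.INTER_CUBIC))
s=cv2.imread("pics/side0.png"); 
cv2.imwrite("pics/c3.png",cv2.resize(s[120:295,180:350],None,fx=3.4,fy=3.4,interpolation=cv2.INTER_CUBIC))
E
```

```text
(no output)
```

View pics/c1.png

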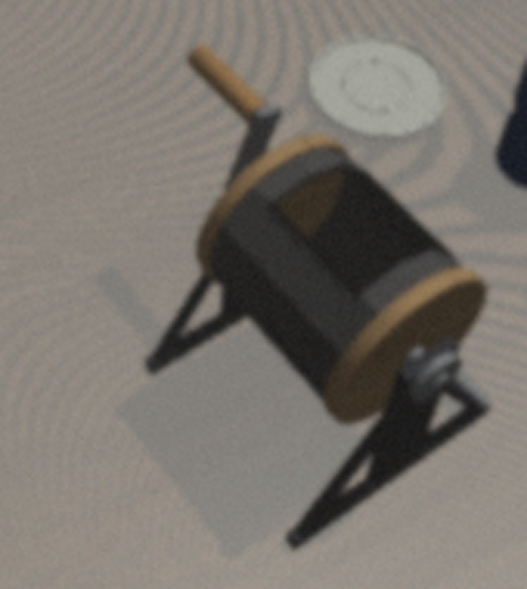

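View pics/c2.png

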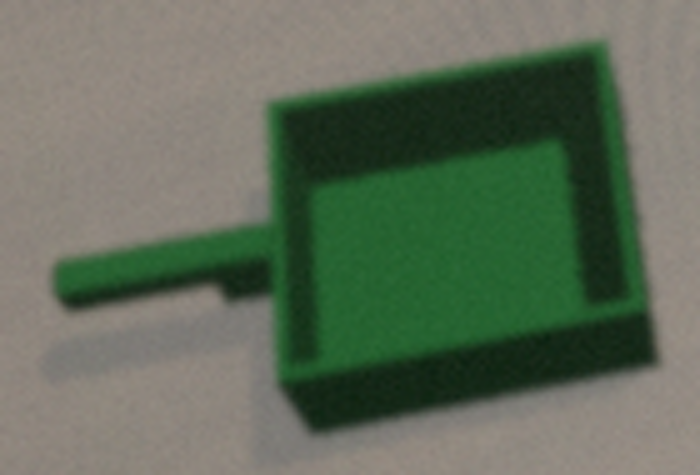

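View pics/c3.png

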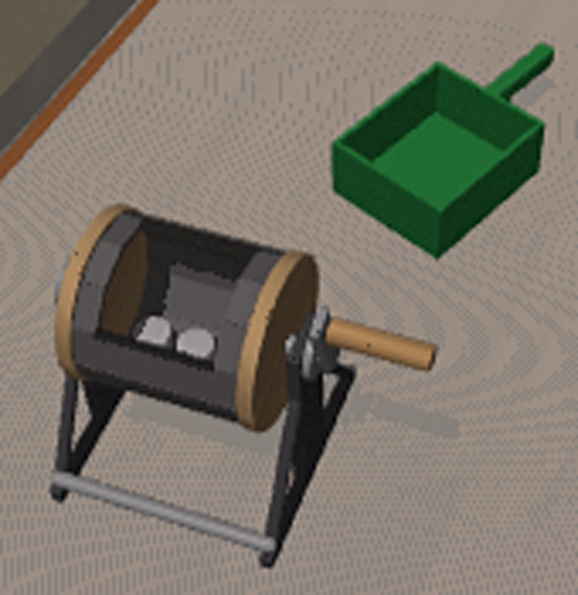

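```bash
cat > h.py <<'E'
import numpy as np,cv2
from cell import ctrl,cams,workorder
from scipy.spatial.transform import Rotation as R
def ray(n,p,T=None):
    i=cams.camera_info(n); K=np.array([[i['fx'],0,i['cx']],[0,i['fy'],i['cy']],[0,0,1]])
    u=cv2.undistortPoints(np.array([[p]],float),K,i['distortion'])[0,0]
    if T is None:
        T=i['pose'] if 'pose' in i else tool()@i['hand_eye']
    return T[:3,3],T[:3,:3]@np.r_[u,1]
def tool():
    s=ctrl.state();T=np.eye(4);T[:3,:3]=R.from_quat(s['eef_rot']).as_matrix();T[:3,3]=s['position'];return T
def plane(n,p,z,T=None):
    o,d=ray(n,p,T); return o+d*(z-o[2])/d[2]
def tri(L):
    A=np.zeros((3,3));b=np.zeros(3)
    for n,p in L:
        o,d=ray(n,p);d=d/np.linalg.norm(d);M=np.eye(3)-np.outer(d,d);A+=M;b+=M@o
    return np.linalg.solve(A,b)
def rel(p,yaw=None):
    """world point -> shift in tool units"""
    T=tool(); return (T[:3,:3].T@(np.array(p)-T[:3,3]))/0.025
E
python3 - <<'E'
from h import *
np.set_printoptions(precision=4,suppress=True)
S=[(149,290.6),(216,278.4),(223.4,331),(152,346)]
D=[(308.8,139.1),(339.7,156.8),(308.8,182.4),(278.2,163.5)]
a=[plane("scene",p,.06) for p in S]
b=[plane("side",p,.06) for p in D]
print(np.array(a),np.mean(a,0));print(np.array(b),np.mean(b,0))
print("handle end",plane("scene",(107.5,326.5),.05))
print("feet",[plane("scene",p,.005) for p in [(279.4,268.4),(324.5,324.8),(386.5,280.6)]])
print([plane("side",p,.005) for p in [(197,264.7),(258.5,284.7),(283,229.7)]])
e=tri([("scene",(293.5,167.1)),("side",(305.9,225))]);f=tri([("scene",(315.5,186.1)),("side",(277,218.2))])
print(e,f,np.linalg.norm(e-f))
E
```

```text
[[ 0.505  -0.2534  0.06  ]
 [ 0.5461 -0.1215  0.06  ]
 [ 0.6575 -0.1564  0.06  ]
 [ 0.6191 -0.2865  0.06  ]] [ 0.5819 -0.2045  0.06  ]
[[ 0.6137 -0.2823  0.06  ]
 [ 0.5025 -0.2485  0.06  ]
 [ 0.5445 -0.1173  0.06  ]
 [ 0.6523 -0.1485  0.06  ]] [ 0.5782 -0.1992  0.06  ]
handle end [ 0.5344 -0.3516  0.05  ]
feet [array([0.5619, 0.0219, 0.005 ]), array([0.7248, 0.0367, 0.005 ]), array([0.7064, 0.2141, 0.005 ])]
[array([0.7059, 0.2094, 0.005 ]), array([0.5417, 0.1938, 0.005 ]), array([0.5577, 0.0213, 0.005 ])]
[0.4596 0.1142 0.1937] [0.5244 0.1247 0.1924] 0.06567157571521659
```

Call:
carry_out:
  commands:
    - [[18.1,-2.45,4.3,0,0,-15,85],[18.1,-2.45,4.3,0,0,-15,85],[18.1,-2.45,4.3,0,0,-15,85],[18.1,-2.45,4.3,0,0,-15,85],[18.1,-2.45,4.3,0,0,-15,85],[18.1,-2.45,4.3,0,0,-15,85],[18.1,-2.45,4.3,0,0,-15,85],[18.1,-2.45,4.3,0,0,-15,85],[18.1,-2.45,4.3,0,0,-15,85],[18.1,-2.45,4.3,0,0,-15,85],[18.1,-2.45,4.3,0,0,-15,85],[18.1,-2.45,4.3,0,0,-15,85],[18.1,-2.45,4.3,0,0,-15,85]]

```text
time: 1.78
position: [0.542, -0.3214, 0.1315]
eef_rot: [0.396, 0.918, 0.0, -0.0]
wrist_force: [-0.1, -1.0, 0.4]
grip_width: 0.0849
```

```bash
python3 - <<'E'
from h import *
s=ctrl.state();print(s['time'],s['joints'],s['position'],tool()[:3,:3].round(3))
E
```

```text
1.775 [-5.35221798e-01  5.58269477e-01  1.97508102e-01  1.21058534e+00
  7.59754442e-06  2.79426676e-01] [ 0.54200304 -0.32137974  0.13152987] [[-0.686  0.727 -0.   ]
 [ 0.727  0.686  0.   ]
 [ 0.001 -0.    -1.   ]]
```

Call:
carry_out:
  commands:
    - [[0,0,0.4,0,0,-14.9,85],[0,0,0.4,0,0,-14.9,85],[0,0,0.4,0,0,-14.9,85],[0,0,0.4,0,0,-14.9,85],[0,0,0.4,0,0,-14.9,85],[0,0,0.4,0,0,-14.9,85],[0,0,0.4,0,0,-14.9,85],[0,0,0.4,0,0,-14.9,85],[0,0,0.4,0,0,-14.9,85],[0,0,0.4,0,0,-14.9,85],[0,0,0.4,0,0,-14.9,85],[0,0,0.4,0,0,-14.9,85],[0,0,0.4,0,0,-14.9,85]]

```text
time: 3.4
position: [0.5421, -0.3215, 0.1218]
eef_rot: [-0.591, 0.807, 0.0, -0.0]
wrist_force: [-0.4, 0.3, -0.4]
grip_width: 0.0847
```

```bash
python3 - <<'E'
from h import *
s=ctrl.state();print(s['time'],s['joints'],s['position'],tool()[:3,:3].round(3))
im=cams.capture("wrist");cv2.imwrite("pics/w1.png",im[:,:,::-1])
h=cv2.cvtColor(im,cv2.COLOR_RGB2HSV);m=cv2.inRange(h,(45,90,40),(80,255,255))
for v in range(0,420,30):
    x=np.where(m[v])[0]
    if len(x):print(v,x.min(),x.max(),plane("wrist",(x.min(),v),.06)[:2],plane("wrist",(x.max(),v),.06)[:2])
E
```

```text
3.4 [-5.35276414e-01  5.65093604e-01  1.82668200e-01  1.18848347e+00
  2.74171412e-05 -1.80005272e+00] [ 0.54207935 -0.3214582   0.1217735 ] [[-0.301 -0.954 -0.   ]
 [-0.954  0.301  0.   ]
 [-0.     0.    -1.   ]]
180 268 291 [ 0.54156339 -0.35298401] [ 0.52824193 -0.34877859]
210 269 291 [ 0.54698006 -0.3346454 ] [ 0.53389324 -0.3305186 ]
240 269 291 [ 0.55333134 -0.3154565 ] [ 0.53986195 -0.31121374]
270 209 355 [ 0.59827121 -0.30687777] [ 0.50567825 -0.27772446]
300 195 367 [ 0.61622193 -0.28815572] [ 0.503176   -0.25261687]
330 199 364 [ 0.62315841 -0.26421529] [ 0.51070937 -0.22889299]
360 202 361 [ 0.63152845 -0.23846978] [ 0.5187864  -0.20310024]
```

View pics/w1.png

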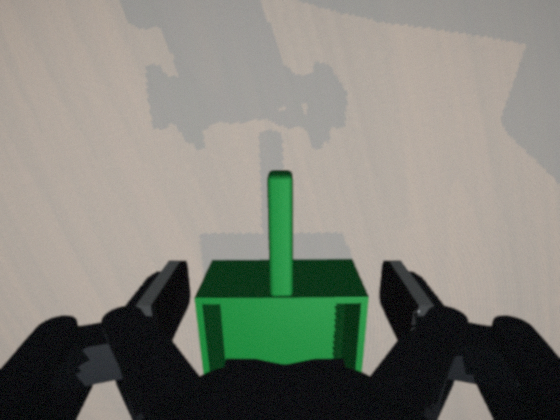

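Call:
carry_out:
  commands:
    - [[0,-0.05,1.7,0,0,0,85],[0,-0.05,3.3,0,0,0,85],[0,-0.05,3.3,0,0,0,85],[0,-0.05,3.3,0,0,0,85],[0,-0.05,3.3,0,0,0,10],[0,-0.05,3.3,0,0,0,10],[0,-0.05,3.3,0,0,0,10],[0,-0.05,3.3,0,0,0,10],[0,-0.05,3.3,0,0,0,10],[0,-0.05,3.3,0,0,0,10],[0,-0.05,3.3,0,0,0,10],[0,-0.05,3.3,0,0,0,10]]

```text
time: 4.95
position: [0.5437, -0.3221, 0.0399]
eef_rot: [-0.592, 0.806, -0.001, 0.0]
wrist_force: [-1.0, 0.3, 4.7]
grip_width: 0.0149
```

```bash
python3 - <<'E'
from h import *
s=ctrl.state();print(s['time'],s['joints'],s['position'],s['wrist_force'],s['grip_width'],tool()[:3,:3].round(3))
im=cams.capture("wrist");cv2.imwrite("pics/w2.png",im[:,:,::-1])
im=cams.capture("scene");cv2.imwrite("pics/s2.png",im[:,:,::-1])
E
```

```text
4.95 [-5.34849082e-01  6.40254215e-01  8.49690176e-02  1.01444566e+00
 -8.11336056e-05 -1.80271878e+00] [ 0.54366575 -0.32212231  0.03985669] [-0.97018901  0.25772672  4.6530848 ] 0.014853681526644513 [[-0.298 -0.954  0.001]
 [-0.954  0.298 -0.001]
 [ 0.    -0.001 -1.   ]]
```

View pics/w2.png

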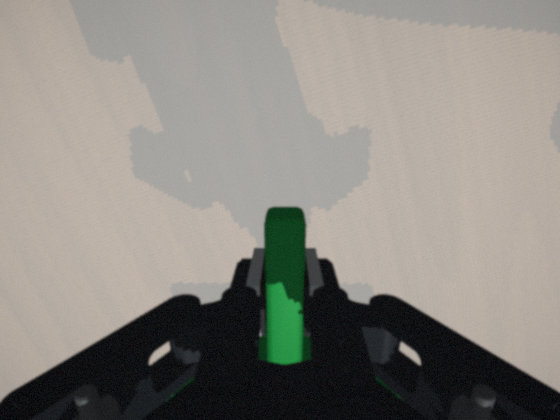

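View pics/s2.png

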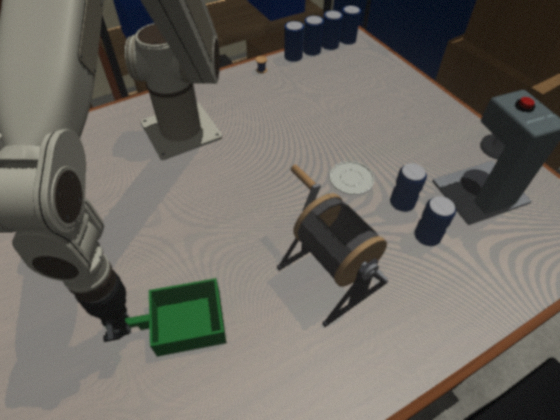

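Call:
carry_out:
  commands:
    - [[-0.8,-0.4,-0.02,0,0,-0.4,10],[-1.6,-0.8,-0.02,0,0,-0.8,10],[-2.4,-1.2,-0.02,0,0,-1.2,10],[-3.2,-1.6,-0.02,0,0,-1.6,10],[-4.0,-2.0,-0.02,0,0,-2.0,10],[-4.8,-2.4,-0.02,0,0,-2.3,10],[-5.6,-2.8,-0.02,0,0,-2.6,10],[-6.25,-3.15,-0.02,0,0,-2.9,10],[-6.25,-3.15,-0.02,0,0,-2.9,10],[-6.25,-3.15,-0.02,0,0,-2.9,10]]

```text
time: 6.3
position: [0.6664, -0.1937, 0.0397]
eef_rot: [0.743, -0.669, -0.0, -0.002]
wrist_force: [2.0, 2.7, 2.9]
grip_width: 0.0151
```

```bash
python3 - <<'E'
from h import *
s=ctrl.state();print(s['time'],s['joints'],s['position'],s['wrist_force'],s['grip_width'],tool()[:3,:3].round(3))
for n in("scene","side"):
  im=cams.capture(n);cv2.imwrite(f"pics/{n}3.png",im[:,:,::-1])
E
```

```text
6.3 [-0.28453606  0.75468018  0.30336437  1.11870185  0.00375234 -1.95931436] [ 0.66635602 -0.19373515  0.03965654] [2.00848536 2.68790138 2.87493981] 0.015065329815581705 [[ 0.104 -0.995  0.002]
 [-0.995 -0.104  0.003]
 [-0.003 -0.002 -1.   ]]
```

View pics/side3.png

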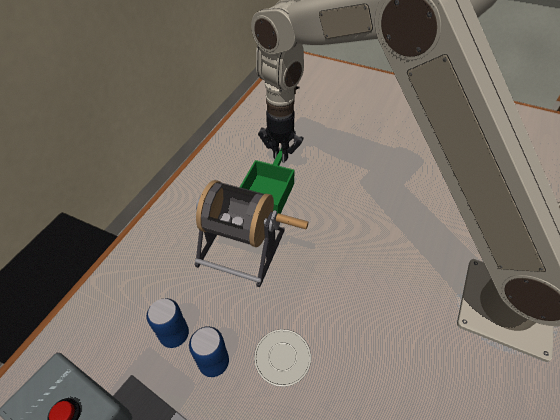

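View pics/scene3.png

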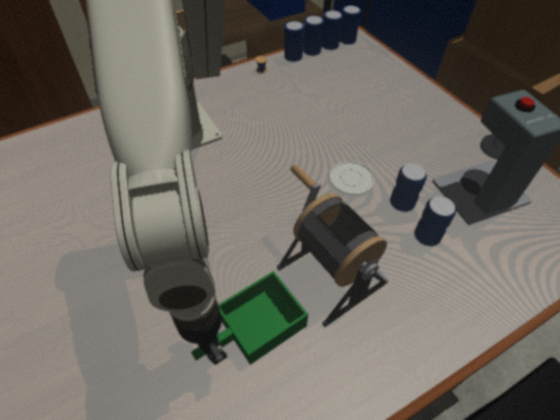

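```bash
python3 - <<'E'
from h import *
import cv2
s=cv2.imread("pics/scene3.png")
im=cv2.resize(s[240:370,190:400],None,fx=3.7,fy=3.7,interpolation=cv2.INTER_CUBIC)
cv2.imwrite("pics/c4.png",im)
E
```

```text
(no output)
```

View pics/c4.png

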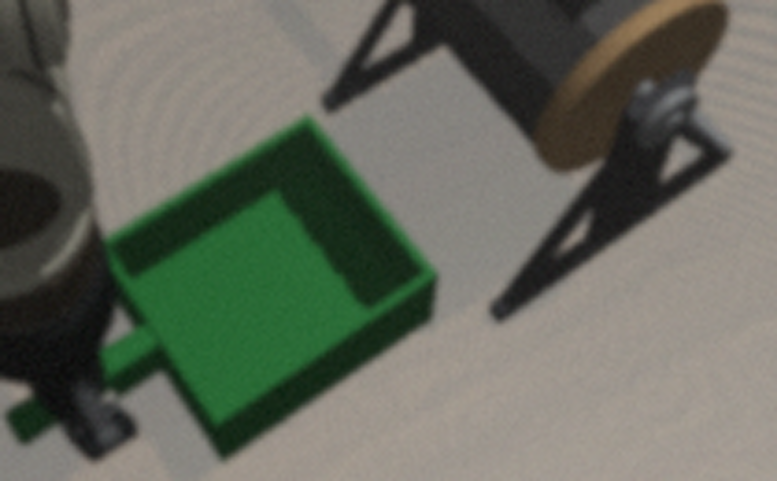

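```bash
python3 - <<'E'
from h import *
c=np.array([.633,.116]);a=.103
Q=np.array([[np.cos(a),np.sin(a)],[-np.sin(a),np.cos(a)]])
for p,z in [((273.2,271.9),.06),((307.8,314.1),.06),((219.2,305.7),.06),((306.8,325.9),0),((279.7,268.4),.005),((325.1,325.1),.005)]:
    print((Q@(plane("scene",p,z)[:2]-c)).round(4))
print(Q@(tool()[:2,3]-c))
E
```

```text
[-0.0549 -0.121 ]
[ 0.0621 -0.1201]
[-0.0537 -0.2533]
[ 0.0623 -0.1182]
[-0.08   -0.0857]
[ 0.0844 -0.0878]
[ 0.00049367 -0.31229636]
```

Call:
carry_out:
  commands:
    - [[-0.8,0.03,-0.01,0,0,0,10],[-1.6,0.05,-0.01,0,0,0,10],[-2.4,0.05,-0.01,0,0,0,10],[-3.2,0.05,-0.01,0,0,0,10],[-4.0,0.05,-0.01,0,0,0,10],[-4.8,0.05,-0.01,0,0,0,10],[-5.6,0.05,-0.01,0,0,0,10],[-6.4,0.05,-0.01,0,0,0,10],[-7.0,0.05,-0.01,0,0,0,10],[-7.4,0.05,-0.01,0,0,0,10],[-7.4,0.05,-0.01,0,0,0,10],[-7.4,0.05,-0.01,0,0,0,10]]

```text
time: 7.9
position: [0.6447, -0.0109, 0.0397]
eef_rot: [0.743, -0.67, -0.001, -0.001]
wrist_force: [0.0, 2.7, 2.0]
grip_width: 0.0152
```

```bash
python3 - <<'E'
from h import *
s=ctrl.state();print(s['time'],s['joints'],s['position'],s['wrist_force'],s['grip_width'],tool()[:3,:3].round(3))
c=np.array([.633,.116]);a=.103
Q=np.array([[np.cos(a),np.sin(a)],[-np.sin(a),np.cos(a)]])
print(Q@(tool()[:2,3]-c))
for n in("scene","side"):
  im=cams.capture(n);cv2.imwrite(f"pics/{n}4.png",im[:,:,::-1])
  x,y,w,h={"scene":(210,190,200,150),"side":(180,150,200,150)}[n]
  cv2.imwrite(f"pics/{n}4c.png",cv2.resize(im[y:y+h,x:x+w,::-1],None,fx=3.9,fy=3.9,interpolation=cv2.INTER_CUBIC))
E
```

```text
7.9 [-0.01820655  0.66448828  0.13024401  1.03746826  0.00284211 -1.6920355 ] [ 0.64467466 -0.01089862  0.03973109] [0.01982291 2.71476628 1.98045588] 0.015218413662730499 [[ 0.103 -0.995 -0.001]
 [-0.995 -0.103  0.003]
 [-0.003  0.001 -1.   ]]
[-0.00143467 -0.12742645]
```

View pics/scene4c.png

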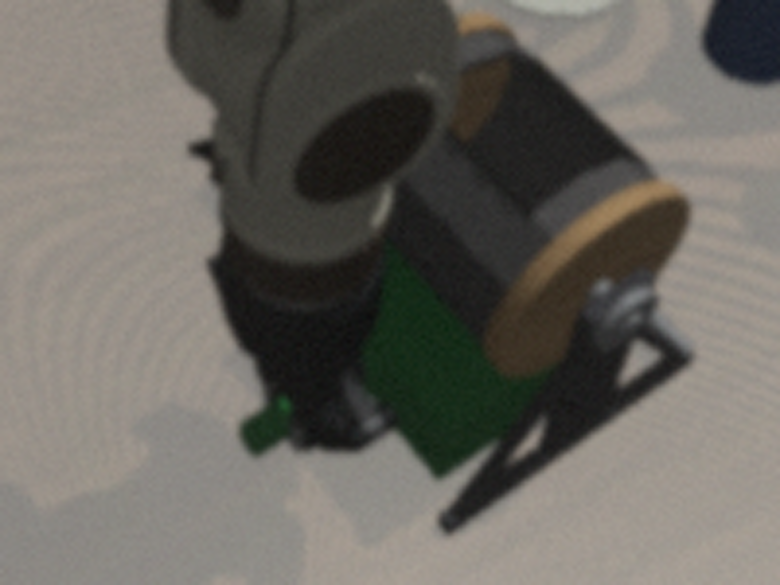

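View pics/side4c.png

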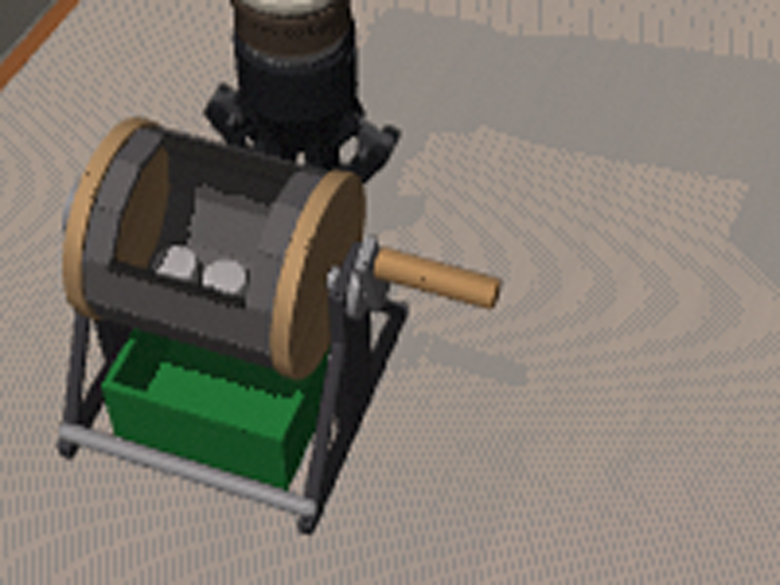

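Call:
carry_out:
  commands:
    - [[0,0,0,0,0,0,60],[0,0,0,0,0,0,60],[0,0,0,0,0,0,60],[0,0,0,0,0,0,60],[0,0,-0.5,0,0,0,60],[0,0,-2,0,0,0,60],[0.3,0,-4,0,0,0,60],[0.3,0,-6,0,0,0,60],[0.3,0,-8,0,0,0,60],[-0.5,1,-9.2,0,0,1,60],[-1.5,2.0,-9.2,0,0,2,60],[-2.5,3,-9.2,0,0,3,60],[-4,4.5,-9.2,0,0,4.3,60],[-5.75,6,-9.2,0,0,5.5,60],[-5.75,6,-9.2,0,0,7,60],[-5.75,6,-9.2,0,0,8.3,60],[-5.75,6,-9.2,0,0,9.6,60],[-5.75,6,-9.2,0,0,11.25,60],[-5.75,6,-9.2,0,0,11.25,60],[-5.75,6,-9.2,0,0,11.25,60]]

```text
time: 10.5
position: [0.4812, 0.1155, 0.271]
eef_rot: [-0.051, 0.999, 0.0, 0.001]
wrist_force: [-0.1, -0.1, 0.6]
grip_width: 0.0598
```

```bash
python3 - <<'E'
from h import *
s=ctrl.state();print(s['time'],s['joints'],s['position'],s['wrist_force'],s['grip_width'],tool()[:3,:3].round(3))
for n in("wrist","scene","side"):
  im=cams.capture(n);cv2.imwrite(f"pics/{n}5.png",im[:,:,::-1])
E
```

```text
10.5 [ 2.35578311e-01  2.17786055e-01  5.79295037e-02  1.40951860e+00
 -4.01131389e-05  1.32696135e-01] [0.48116913 0.11548536 0.27104405] [-0.06723297 -0.06213033  0.63450044] 0.05981974287228915 [[-0.995 -0.103  0.001]
 [-0.103  0.995  0.   ]
 [-0.001  0.    -1.   ]]
```

View pics/wrist5.png

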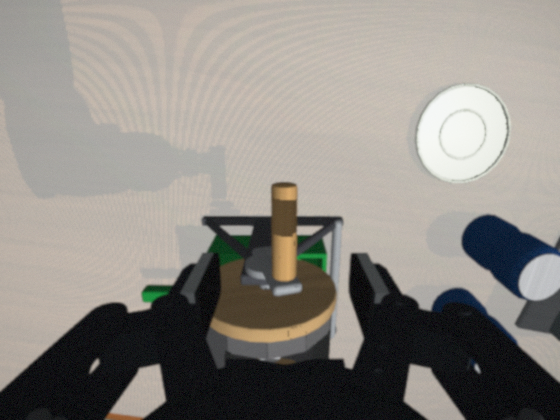

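View pics/scene5.png

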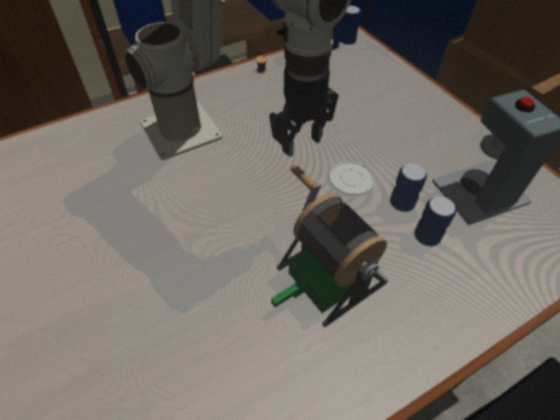

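View pics/side5.png

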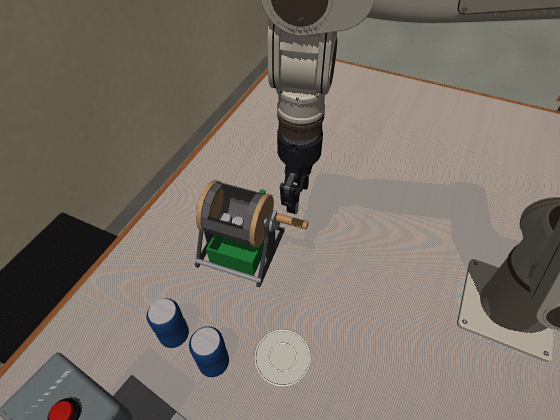

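```bash
python3 - <<'E'
from h import *
c=np.array([.633,.116]);a=.103
Q=np.array([[np.cos(a),np.sin(a)],[-np.sin(a),np.cos(a)]])
f=lambda p:(Q@(p[:2]-c)).round(4)
for p,z in [((284.5,188),.193),((284.5,278),.193),((206,219),.005),((340,220),.005),((207,290),.145),((336,290),.145)]:
    print(p,f(plane("wrist",p,z)))
im=cv2.imread("pics/wrist5.png")
cv2.imwrite("pics/w5c.png",cv2.resize(im[170:360,140:360],None,fx=3.1,fy=3.1,interpolation=cv2.INTER_CUBIC))
print(f(tri([("wrist",(284.5,185)),("scene",(293.5,167.1))])),tri([("wrist",(284.5,188)),("scene",(293.5,167.1)),("side",(305.9,225))]))
s=cv2.imread("pics/scene5.png")
cv2.imwrite("pics/c6.png",cv2.resize(s[210:330,250:400],None,fx=5,fy=5,interpolation=cv2.INTER_CUBIC))
s=cv2.imread("pics/side5.png")
cv2.imwrite("pics/c7.png",cv2.resize(s[160:300,180:320],None,fx=4.2,fy=4.2,interpolation=cv2.INTER_CUBIC))
E
```

```text
(284.5, 188) [-0.173   0.0152]
(284.5, 278) [-0.1062  0.0152]
(206, 219) [-0.0854 -0.0861]
(340, 220) [-0.084   0.0865]
(207, 290) [-0.0666 -0.0548]
(336, 290) [-0.0668  0.0614]
[-0.1747  0.0157] [0.4594931  0.11382246 0.19347661]
```

View pics/w5c.png

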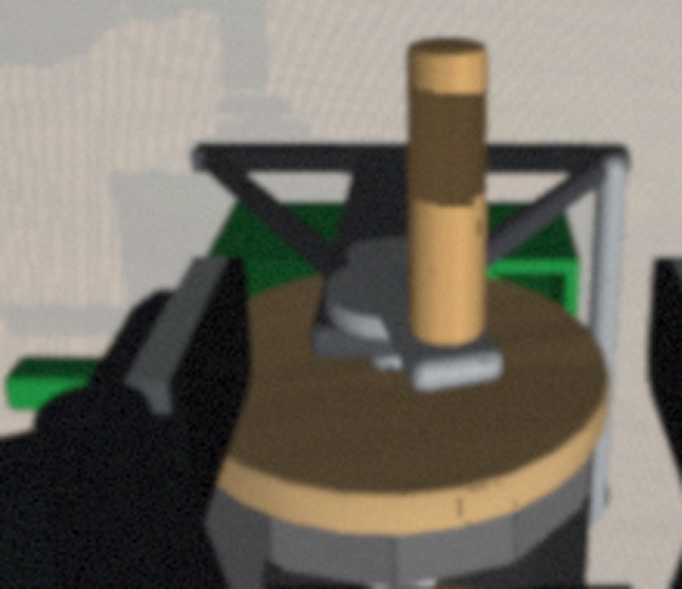

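View pics/c7.png

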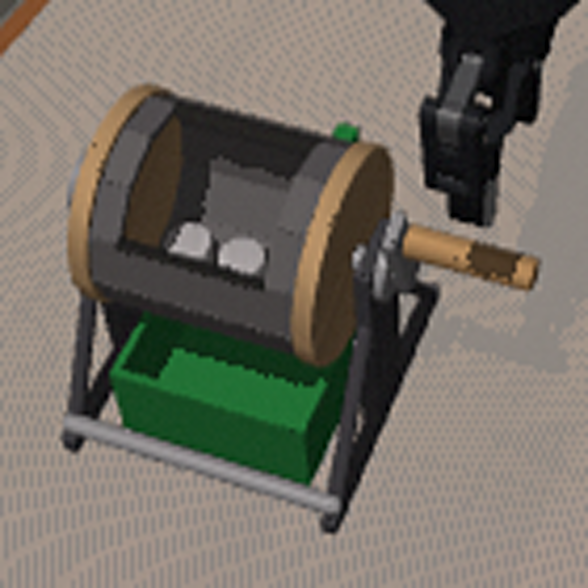

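Call:
carry_out:
  commands:
    - [[0.12,0,1.5,0,0,0,60],[0.12,0,3,0,0,0,60],[0.12,0,3.57,0,0,0,60],[0.12,0,3.57,0,0,0,60],[0.12,0,3.57,0,0,0,12],[0.12,0,3.57,0,0,0,12],[0.12,0,3.57,0,0,0,12],[0.12,0,3.57,0,0,0,12],[0.12,0,3.57,0,0,0,12],[0.12,0,3.57,0,0,0,12],[0.12,0,3.57,0,0,0,12]]

```text
time: 12.02
position: [0.4791, 0.1152, 0.1821]
eef_rot: [-0.051, 0.999, 0.0, 0.001]
wrist_force: [0.5, -1.8, 5.5]
grip_width: 0.016
```

```bash
python3 - <<'E'
from h import *
s=ctrl.state();print(s['time'],s['joints'],s['position'],s['wrist_force'],s['grip_width'])
c=np.array([.633,.116]);a=.103
Q=np.array([[np.cos(a),np.sin(a)],[-np.sin(a),np.cos(a)]])
print(Q@(tool()[:2,3]-c))
cv2.imwrite("pics/side6.png",cams.capture("side")[160:300,180:320,::-1].repeat(4,0).repeat(4,1))
t0=-.309
for t in np.r_[np.arange(-.15,1.8,.15),np.arange(1.8,3.15,.08),3.14]:
  print(round(t,2),[0,round(-2*(np.sin(t)-np.sin(t0)),2),round(-2*(np.cos(t)-np.cos(t0)),2),0,0,0,12])
E
```

```text
12.025 [ 2.36197248e-01  2.57309313e-01 -1.25471892e-01  1.18514830e+00
 -3.54825536e-04  1.34200408e-01] [0.47907867 0.11520157 0.18209374] [ 0.5286359  -1.84201786  5.48339268] 0.016010482836834764
[-0.15318767  0.01503168]
-0.15 [0, np.float64(-0.31), np.float64(-0.07), 0, 0, 0, 12]
0.0 [0, np.float64(-0.61), np.float64(-0.09), 0, 0, 0, 12]
0.15 [0, np.float64(-0.91), np.float64(-0.07), 0, 0, 0, 12]
0.3 [0, np.float64(-1.2), np.float64(-0.01), 0, 0, 0, 12]
0.45 [0, np.float64(-1.48), np.float64(0.1), 0, 0, 0, 12]
0.6 [0, np.float64(-1.74), np.float64(0.25), 0, 0, 0, 12]
0.75 [0, np.float64(-1.97), np.float64(0.44), 0, 0, 0, 12]
0.9 [0, np.float64(-2.17), np.float64(0.66), 0, 0, 0, 12]
1.05 [0, np.float64(-2.34), np.float64(0.91), 0, 0, 0, 12]
1.2 [0, np.float64(-2.47), np.float64(1.18), 0, 0, 0, 12]
1.35 [0, np.float64(-2.56), np.float64(1.47), 0, 0, 0, 12]
1.5 [0, np.float64(-2.6), np.float64(1.76), 0, 0, 0, 12]
1.65 [0, np.float64(-2.6), np.float64(2.06), 0, 0, 0, 12]
1.8 [0, np.float64(-2.56), np.float64(2.36), 0, 0, 0, 12]
1.88 [0, np.float64(-2.51), np.float64(2.51), 0, 0, 0,
[... 240 characters left out ...]
2.28 [0, np.float64(-2.13), np.float64(3.21), 0, 0, 0, 12]
2.36 [0, np.float64(-2.02), np.float64(3.32), 0, 0, 0, 12]
2.44 [0, np.float64(-1.9), np.float64(3.43), 0, 0, 0, 12]
2.52 [0, np.float64(-1.77), np.float64(3.53), 0, 0, 0, 12]
2.6 [0, np.float64(-1.64), np.float64(3.62), 0, 0, 0, 12]
2.68 [0, np.float64(-1.5), np.float64(3.7), 0, 0, 0, 12]
2.76 [0, np.float64(-1.35), np.float64(3.76), 0, 0, 0, 12]
2.84 [0, np.float64(-1.2), np.float64(3.82), 0, 0, 0, 12]
2.92 [0, np.float64(-1.05), np.float64(3.86), 0, 0, 0, 12]
3.0 [0, np.float64(-0.89), np.float64(3.89), 0, 0, 0, 12]
3.08 [0, np.float64(-0.73), np.float64(3.9), 0, 0, 0, 12]
3.14 [0, np.float64(-0.61), np.float64(3.91), 0, 0, 0, 12]
```

View pics/side6.png

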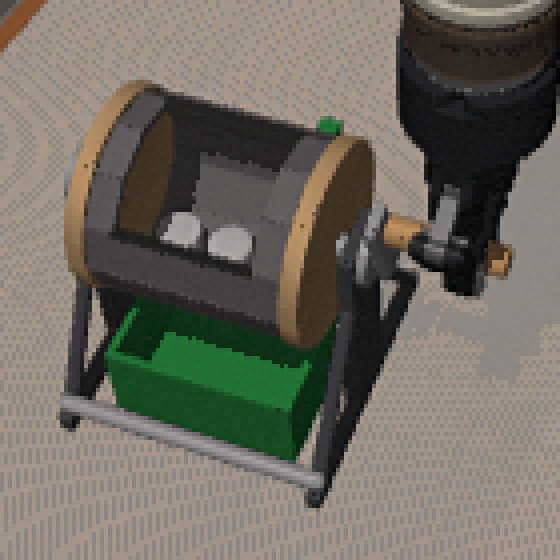

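Call:
carry_out:
  commands:
    - [[0,-0.31,-0.07,0,0,0,12],[0,-0.61,-0.09,0,0,0,12],[0,-0.91,-0.07,0,0,0,12],[0,-1.2,-0.01,0,0,0,12],[0,-1.48,0.1,0,0,0,12],[0,-1.74,0.25,0,0,0,12],[0,-1.97,0.44,0,0,0,12],[0,-2.17,0.66,0,0,0,12],[0,-2.34,0.91,0,0,0,12],[0,-2.47,1.18,0,0,0,12],[0,-2.56,1.47,0,0,0,12],[0,-2.6,1.76,0,0,0,12],[0,-2.6,2.06,0,0,0,12],[0,-2.56,2.36,0,0,0,12],[0,-2.56,2.36,0,0,0,12]]

```text
time: 13.95
position: [0.4853, 0.0517, 0.1218]
eef_rot: [-0.051, 0.999, 0.0, 0.001]
wrist_force: [3.2, 1.7, -1.6]
grip_width: 0.016
```

```bash
python3 - <<'E'
from h import *
s=ctrl.state();print(s['time'],s['joints'],s['position'],s['wrist_force'],s['grip_width'])
c=np.array([.633,.116]);a=.103
Q=np.array([[np.cos(a),np.sin(a)],[-np.sin(a),np.cos(a)]])
print(Q@(tool()[:2,3]-c), tool()[2,3]+.011-.145)
cv2.imwrite("pics/side7.png",cams.capture("side")[160:300,180:320,::-1].repeat(4,0).repeat(4,1))
t0=1.8
for t in np.r_[np.arange(1.88,3.15,.07),3.16]:
  print(round(t,2),float(round(-2*(np.sin(t)-np.sin(t0)),2)),float(round(-2*(np.cos(t)-np.cos(t0)),2)))
E
```

```text
13.95 [ 1.05831940e-01  3.02414042e-01 -2.33420895e-01  1.03361148e+00
  5.75680017e-04  3.48503340e-03] [0.48533138 0.05172726 0.12176051] [ 3.19172291  1.72494729 -1.64896288] 0.01597834705074455
[-0.15349439 -0.04874912] -0.012239494163129444
1.88 0.04 0.15
1.95 0.09 0.29
2.02 0.15 0.41
2.09 0.21 0.54
2.16 0.28 0.66
2.23 0.37 0.77
2.3 0.46 0.88
2.37 0.55 0.98
2.44 0.66 1.07
2.51 0.77 1.16
2.58 0.88 1.24
2.65 1.0 1.31
2.72 1.13 1.37
2.79 1.26 1.42
2.86 1.39 1.47
2.93 1.53 1.5
3.0 1.67 1.53
3.07 1.8 1.54
3.14 1.94 1.55
3.16 1.98 1.55
```

View pics/side7.png

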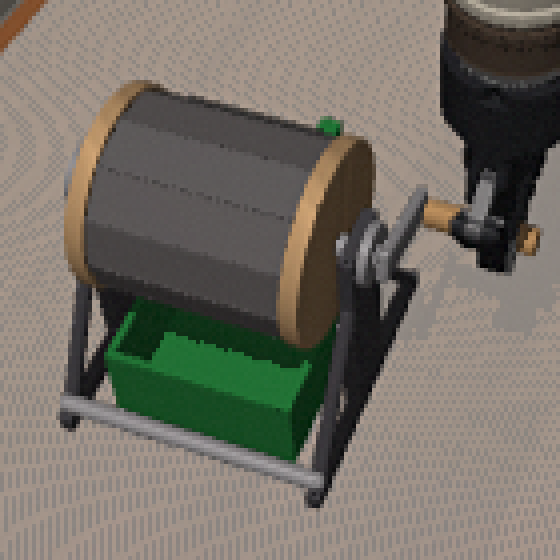

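Call:
carry_out:
  commands:
    - [[0,0.04,0.15,0,0,0,12],[0,0.09,0.29,0,0,0,12],[0,0.15,0.41,0,0,0,12],[0,0.21,0.54,0,0,0,12],[0,0.28,0.66,0,0,0,12],[0,0.37,0.77,0,0,0,12],[0,0.46,0.88,0,0,0,12],[0,0.55,0.98,0,0,0,12],[0,0.66,1.07,0,0,0,12],[0,0.77,1.16,0,0,0,12],[0,0.88,1.24,0,0,0,12],[0,1.0,1.31,0,0,0,12],[0,1.13,1.37,0,0,0,12],[0,1.26,1.42,0,0,0,12],[0,1.39,1.47,0,0,0,12],[0,1.53,1.5,0,0,0,12],[0,1.67,1.53,0,0,0,12],[0,1.8,1.54,0,0,0,12],[0,1.96,1.55,0,0,0,12],[0,1.96,1.55,0,0,0,12]]

```text
time: 16.5
position: [0.4807, 0.0995, 0.0845]
eef_rot: [-0.051, 0.999, -0.001, 0.001]
wrist_force: [0.7, -2.7, 9.3]
grip_width: 0.016
```

Call:
carry_out:
  commands:
    - [[0,0,0,0,0,0,12],[0,0,0,0,0,0,12],[0,0,0,0,0,0,12],[0,0,0,0,0,0,12]]

```text
time: 17.0
position: [0.4806, 0.0995, 0.0845]
eef_rot: [-0.051, 0.999, -0.001, 0.001]
wrist_force: [-0.7, -2.4, 9.3]
grip_width: 0.0163
```

```bash
python3 - <<'E'
from h import *
s=ctrl.state();print(s['time'],s['joints'],s['position'],s['wrist_force'],s['grip_width'])
c=np.array([.633,.116]);a=.103
Q=np.array([[np.cos(a),np.sin(a)],[-np.sin(a),np.cos(a)]])
print(Q@(tool()[:2,3]-c), tool()[2,3]+.011-.145)
cv2.imwrite("pics/side8.png",cams.capture("side")[160:300,180:320,::-1].repeat(4,0).repeat(4,1))
cv2.imwrite("pics/scene8.png",cams.capture("scene")[200:340,230:400,::-1].repeat(4,0).repeat(4,1))
E
```

```text
17.0 [ 0.20534519  0.34796643 -0.27870849  0.94184404 -0.00214294  0.1038549 ] [0.48064857 0.09946311 0.08447876] [-0.67861407 -2.40509908  9.2756626 ] 0.016294122005426435
[-0.15324428 -0.00078478] -0.04952124438425197
```

View pics/side8.png

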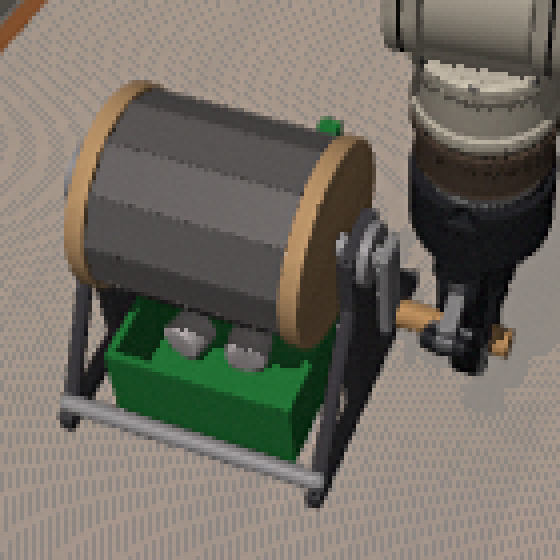

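View pics/scene8.png

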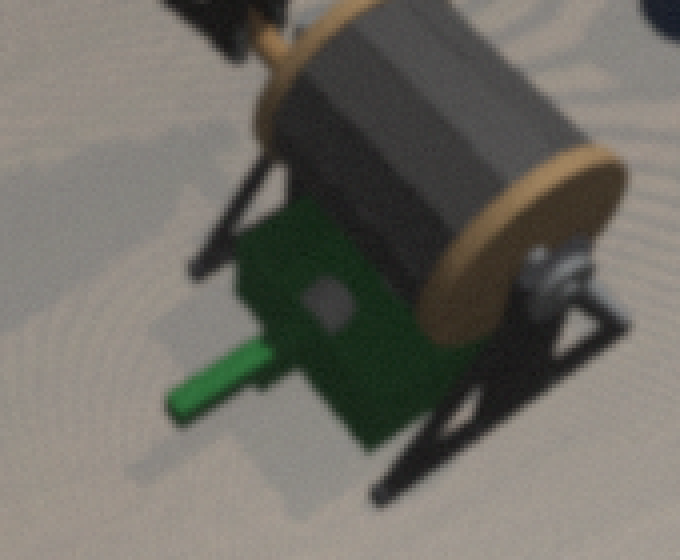

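```bash
python3 - <<'E'
from h import *
c=np.array([.633,.116]);a=.103
Q=np.array([[np.cos(a),np.sin(a)],[-np.sin(a),np.cos(a)]])
f=lambda p:(Q@(p[:2]-c)).round(4)
for z in(.02,.03):
  print(f(plane("scene",(312,276),z)),[f(plane("side",(180+u/4,160+v/4),z)) for u,v in[(190,335),(248,348)]])
s=cams.capture("side")[225:260,205:275,::-1]
cv2.imwrite("pics/s9.png",cv2.resize(s,None,fx=10,fy=10,interpolation=cv2.INTER_CUBIC))
E
```

```text
[-0.0162 -0.0442] [array([0.0304, 0.0118]), array([-0.0083,  0.0088])]
[-0.0122 -0.0483] [array([0.0266, 0.0177]), array([-0.0117,  0.0147])]
```

View pics/s9.png

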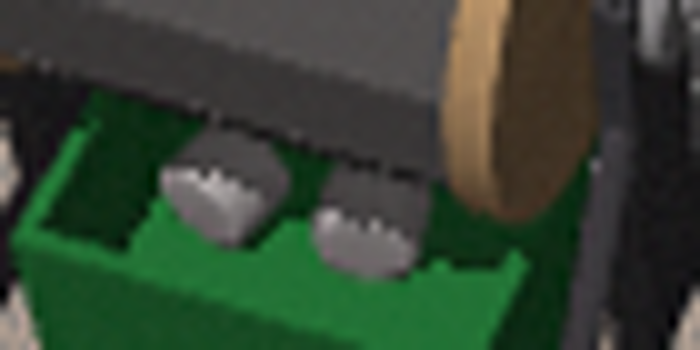

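```bash
python3 - <<'E'
import numpy as np
for t in np.linspace(3.1416,0,22)[1:]:
  print(round(t,2),float(round(-2*np.sin(t),2)),float(round(-2*(np.cos(t)+1),2)))
E
```

```text
2.99 -0.3 -0.02
2.84 -0.59 -0.09
2.69 -0.87 -0.2
2.54 -1.13 -0.35
2.39 -1.36 -0.53
2.24 -1.56 -0.75
2.09 -1.73 -1.0
1.94 -1.86 -1.27
1.8 -1.95 -1.55
1.65 -1.99 -1.85
1.5 -1.99 -2.15
1.35 -1.95 -2.45
1.2 -1.86 -2.73
1.05 -1.73 -3.0
0.9 -1.56 -3.25
0.75 -1.36 -3.47
0.6 -1.13 -3.65
0.45 -0.87 -3.8
0.3 -0.59 -3.91
0.15 -0.3 -3.98
0.0 -0.0 -4.0
```

Call:
carry_out:
  commands:
    - [[0,-0.3,-0.02,0,0,0,12],[0,-0.59,-0.09,0,0,0,12],[0,-0.87,-0.2,0,0,0,12],[0,-1.13,-0.35,0,0,0,12],[0,-1.36,-0.53,0,0,0,12],[0,-1.56,-0.75,0,0,0,12],[0,-1.73,-1.0,0,0,0,12],[0,-1.86,-1.27,0,0,0,12],[0,-1.95,-1.55,0,0,0,12],[0,-1.99,-1.85,0,0,0,12],[0,-1.99,-2.15,0,0,0,12],[0,-1.95,-2.45,0,0,0,12],[0,-1.86,-2.73,0,0,0,12],[0,-1.73,-3.0,0,0,0,12],[0,-1.56,-3.25,0,0,0,12],[0,-1.36,-3.47,0,0,0,12],[0,-1.13,-3.65,0,0,0,12],[0,-0.87,-3.8,0,0,0,12],[0,-0.59,-3.91,0,0,0,12],[0,-0.3,-3.98,0,0,0,12]]

```text
time: 19.65
position: [0.4815, 0.0906, 0.1837]
eef_rot: [-0.05, 0.999, -0.003, 0.001]
wrist_force: [2.0, -5.2, 4.2]
grip_width: 0.0162
```

Call:
carry_out:
  commands:
    - [[0,0.3,-0.02,0,0,0,12],[0,0.3,-0.02,0,0,0,12],[0,0.3,-0.02,0,0,0,12],[0,0.3,-0.02,0,0,0,12]]

```text
time: 20.15
position: [0.4806, 0.0995, 0.1845]
eef_rot: [-0.051, 0.999, -0.001, 0.002]
wrist_force: [2.0, -1.2, 7.3]
grip_width: 0.0157
```

```bash
python3 - <<'E'
from h import *
s=ctrl.state();print(s['time'],s['position'],s['wrist_force'],s['grip_width'])
c=np.array([.633,.116]);a=.103
Q=np.array([[np.cos(a),np.sin(a)],[-np.sin(a),np.cos(a)]])
print(Q@(tool()[:2,3]-c), tool()[2,3]+.011-.145)
cv2.imwrite("pics/side10.png",cams.capture("side")[160:300,180:320,::-1].repeat(4,0).repeat(4,1))
E
```

```text
20.15 [0.48060126 0.09949358 0.18453543] [ 2.00735994 -1.16596148  7.26146774] 0.015723133590288135
[-0.15328821 -0.00074961] 0.05053543411959416
```

View pics/side10.png

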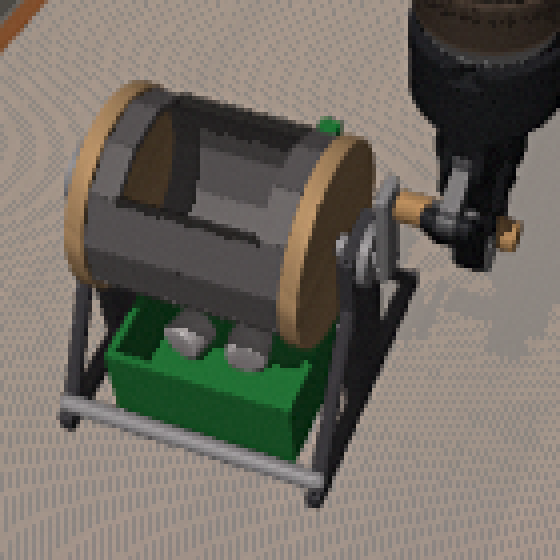

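The port faces up, the barrel is empty and the slugs are in the tub. Next I release the sleeve and lift clear.

Call:
carry_out:
  commands:
    - [[0,0,0,0,0,0,60],[0,0,0,0,0,0,60],[0,0,0,0,0,0,60],[0,0,0,0,0,0,60],[0,0,0,0,0,0,60],[0,0,-1,0,0,0,60],[0,0,-2,0,0,0,60],[0,0,-4,0,0,0,60],[0,0,-4,0,0,0,60],[0,0,-4,0,0,0,60]]

```text
time: 21.45
position: [0.4796, 0.1002, 0.2828]
eef_rot: [-0.051, 0.999, 0.0, -0.0]
wrist_force: [-0.1, -0.4, -0.6]
grip_width: 0.06
```

```bash
python3 - <<'E'
from h import *
s=ctrl.state();print(s['time'],s['position'],s['wrist_force'],s['grip_width'])
c=np.array([.633,.116]);a=.103
Q=np.array([[np.cos(a),np.sin(a)],[-np.sin(a),np.cos(a)]])
im=cams.capture("wrist");cv2.imwrite("pics/wrist11.png",im[:,:,::-1])
cv2.imwrite("pics/side11.png",cams.capture("side")[:,:,::-1])
cv2.imwrite("pics/scene11.png",cams.capture("scene")[150:340,200:400,::-1].repeat(3,0).repeat(3,1))
E
```

```text
21.45 [0.47955208 0.10023468 0.28278836] [-0.13653964 -0.40223237 -0.64584261] 0.06002259191401522
```

View pics/wrist11.png

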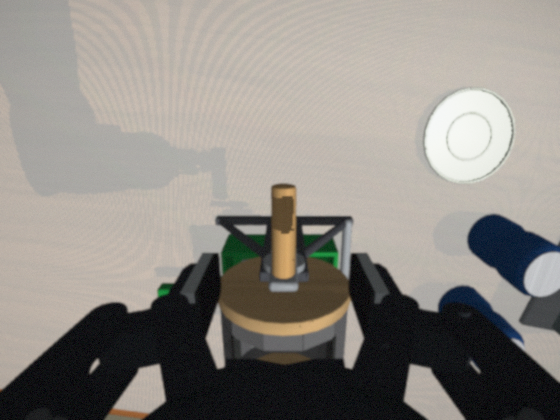

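View pics/side11.png

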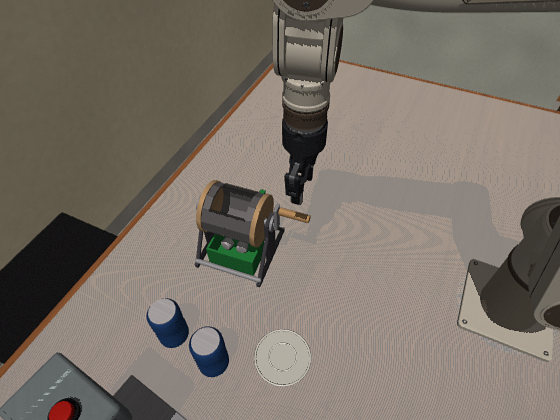

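View pics/scene11.png

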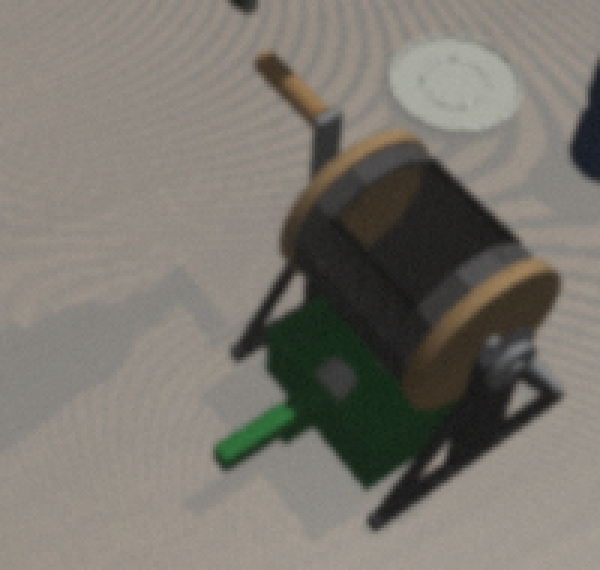

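```bash
python3 -c "
from cell import workorder
print(workorder.sign_off())"
```

```text
the job is handed in; nothing more can be done
None
```

I slid the tub by its handle in under the barrel and cranked the port from about −0.31 rad round to straight down. All three slugs dropped into the tub, so I cranked the port back up, let go of the sleeve and lifted clear. The job was handed in at about 21.6 s of the 64 s; sign-off gives no verdict.

What the last checks showed:
- **Tub:** by the gripper's position when I let go, its centre was about 4 mm from the point under the axle. It looked unmoved in the final side and scene pictures; I did not measure it again after the release.
- **Slugs:** with the port down, the three were at three separate places on the tub floor: two seen by the side camera, one by the scene camera. All three were still in view in the final pictures, and the inside of the barrel looked empty.
- **Port:** in the final wrist picture the crank (column 284) lines up with the middle of the cradle's feet (about 284.5), so it faces up to within a few hundredths of a radian.
- **Arm:** after the release it held clear above the sleeve, with the measured wrist force below 1 N.
- **Cans and saucer:** they look unmoved in the pictures.

The position estimates from the two fixed cameras differed by 4–6 mm, well inside the 30 mm tolerance. No check failed.

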